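# Close the pot and hold the drilling fixture at the third index stop

## Task

Get the drilling fixture ready for a workmate who is about to drill the third vent hole in the side of the black pot: first screw the pot's white cap clockwise fully home, until its rib points at the lug on the pot, leaving the index knob alone meanwhile. Then turn the fixture's index knob clockwise from home by three clicks, to the third stop and never on to the fourth, and finish while still gripping the knob there, holding it steady against its return spring. Leave the other things on the board and table where they are.

Things in the scene. Friction and masses are not known exactly. Their poses are not given: they have to be found in the camera images.
- cap_grip (a point): Centre of the white ribbed screw cap on the black round pot, on its fixed vertical axis, at the height to grip. Cap: cylinder 54 mm across, 26 mm tall (15 mm below this point, 11 above). Captive: it turns without rising or sinking and stays where left (about 0.12 N m to turn). Below it: a neck 42 mm wide, 10 mm high, then the pot's flat shoulder, 86 mm across, 25 mm below this point.
- cap_rib (a point): Outer end of the rib, 4 mm high, that runs over the cap's top from the middle to the edge; 25 mm from the cap's axis, 13 mm above cap_grip. It points straight at the lug when the cap is fully home.
- lug (a point): Outer end of the black lug, a block 8 mm wide sticking out 10 mm from the side of the pot just below its shoulder, 53 mm from the pot's axis. Fixed with the pot, which is fixed to the board.
- cap (a joint): Turning of the cap, rad: 0 = fully loose, grows as the cap is tightened (clockwise seen from above), 2.4 = fully home against a solid stop, rib pointing at the lug. It starts between 0.2 and 1.0, so it usually takes more than one twist.
- knob_grip (a point): Grip point of the index knob, on its vertical turning axis: a black upright bar, 56 mm long, 14 thick, 32 tall (22 mm below this point, 10 above), on a flat disc 56 mm across, on a grey box 78 x 78 x 62 mm fixed to the board. Axes, turning with the knob: x along the bar (the pointer end, with a small metal dot on top, is -x), y across it, the direction to pinch.
- pointer (a point): Pointer end of the knob's bar, at its foot: 28 mm from the turning axis, 22 mm below knob_grip. On the dial round the disc are a short straight mark at home and, going clockwise, four round pips 24 degrees apart at the first to fourth stops; the pointer shows the stop.
- knob (a joint): Turning of the index knob, rad: 0 = home (where it starts, solid stop), grows clockwise seen from above. Clicks every 24 degrees: first stop 0.419, second 0.838, third 1.257, fourth 1.676. The return spring (about 0.1 N m, with 0.06 N m of click ripple) is stronger than the clicks: let go, the knob runs back home.
- sanding_block: Bystander: grey sanding block, 60 x 48 x 26, lying on the board between pot and index head. Origin: centre of the underside.
- tape_roll: Bystander: yellow roll of tape, ring 52 across, 19 high, lying on the board between pot and index head. Origin: centre of the underside.
- pliers: Bystander: pliers with red handles, about 160 long, 16 high, lying on the table. Origin: on its long axis at the underside.
- screwdriver: Bystander: black-handled screwdriver lying on the table. Origin: on its long axis at the underside.
- castor: Bystander: castor with a black 50 mm wheel, about 66 high, on the table. Origin: centre of the underside.
- offcut: Bystander: wooden slat offcut, 130 x 45 x 20, on the table. Origin: centre of the underside.
- screw_tub: Bystander: clear jar of about 64 diameter, 70 high, on the table (its cap is not the pot's cap). Origin: centre of the underside.

How it is judged:
By the outcome, as a careful person would: the job done as asked, in the order asked, and still so for the second after the job is handed in, while the arm keeps its last pose, push and grip.
It also fails if it takes over 61 s, if anything falls off the work surface, if the arm or the gripper's body presses on something with over 40 N, if the wrist force passes 120 N, or if a joint passes its speed limit or range.

## Robot

A 7-joint arm with a two-finger parallel gripper is mounted at the origin on the work surface. World frame = base frame: x ahead of the robot, y to its left, z up, the work surface at z = 0. Lengths are in m, angles in rad, forces in N, time in s.
With the tool pointing down it reaches from about 0.4 to 0.875 m from the base axis. Payload 6.5 kg.
Tool frame: the origin (TCP) lies at the very end of the fingers, on their centre line; the grasp point (between the pads) lies grip_point_offset behind it (grip_point_offset is the distance from the TCP to the grasp point, in m); z points along the fingers, y is the line along which they close (so a half turn about z gives the same grasp; the last joint's range is limited). The gripper opens to 88 mm and grips with 3 to 60 N. Pads are 18 mm wide; open, the fingers measure 123 mm over their backs; the gripper's body (75 mm by 187 mm) begins 45 mm behind the grasp point.
Start: joints at [1.177, 0.536, -0.004, 1.538, 0.003, 1.067, -0.071], TCP at [0.209, -0.615, 0.239] pointing down, gripper open.
Joint ranges: [-2.7, 2.7], [-0.37, 2.16], [-1.27, 1.26], [0.24, 2.4], [-1.31, 4.45], [0.19, 1.91], [-2.76, 2.76]. Speed limits (rad/s): [2.39, 2.39, 3.14, 3.14, 3.14, 3.14, 3.14].

## Interface

Orientations are given as a unit quaternion [w, x, y, z].
In Python, from rig import read_state, camera, finish_job, grip_point_offset gives the robot as it stands.
- The arm moves only by the tool send_rows, never from a script. Its argument "series" is a list that holds one entry, the list of rows, each a list of 6 numbers: the shift along the tool's x, y, z normalised to -1 to 1, where 1 is 50 cm, then the turn, a rotation vector about the tool's x, y, z normalised to -1 to 1, where 1 is 45 degrees. In form: [[[x, y, z, ax, ay, az], ...]]. A call has 1 to 5 rows; each row is the pose to reach, as a shift and turn from the pose commanded when the call began, along the tool's axes at that moment; what a row does not reach only later rows make up. A row lasts 1/8 s, in which the tool goes at most 62.5 mm and 10.7 degrees, less where a joint would pass 70% of its speed; a pose out of reach is approached as far as the arm can. A call with a number of a shift or a turn outside -1 to 1 is refused whole. A call with a gripper value outside its range is refused whole. "grip" is the opening, from 0 (shut) to 1 (fully open), set as the call begins (left out, the last holds). The fingers move at their own pace and stop on an object; "grip_force" is the grip in N (left out, the last holds). Time passes only in rows, so rows that repeat a pose let the fingers close. It gives the time, the measured TCP pose, the force, the opening and the grip force at its end, in the units of the state.
- read_state(): the state, without advancing time (a new reading comes with each control period).
- camera(name): name is "side" or "top" or "wrist"; returns a dict with "color" (400x640x3 uint8, blue, green, red), "fov_y" (degrees; the focal length in pixels is half the picture's height over the tangent of half this angle, whatever the lens; pixels are square), "cx", "cy" (the principal point, pixels), "extrinsics" (4x4, takes a point from world to camera coordinates); the wrist camera has in their place "hand_eye" (4x4, takes a point from camera to tool coordinates, whose origin is the TCP and whose axes are the flange's). Camera axes: x right, y up, looking along -z (the intrinsics and any distortion apply to the point x, -y, -z); pixel columns grow to the right and rows downward; lengths in m; the calibration is good to about 2 mm. The wrist camera is an equidistant fisheye: a pixel r from the principal point sees the ray r / f radians off the axis. A picture is of the moment at which its call begins: read the wrist's pose just before it. There is no depth.
- finish_job(): hands the job in; it is judged then, once.
The state is a dict: "time_s": time; "qpos": joint angles; "dq": joint speeds; "effort": joint torques, N m; "tool_pos": TCP position; "eef_rot": TCP orientation; "wrist_force": force on the tool from outside, world axes, zero at the start; "torque": the same for the moment, N m; "grip_width": finger opening in m; "finger_force": force on a finger pad.
Only numpy, scipy, OpenCV 4.12 (cv2) and the standard library are available. Lean on these libraries where they do the work, as an engineer would, in place of code of your own. Each camera call takes 0.05 s, during which the arm holds its last target. There are 200 camera calls.

## Working session

There is one attempt and no reset: what is moved stays moved. The work goes in short steps, Python scripts to look and compute and a tool call to move; the robot and the scene stay as the last step left them, time stands still between calls to the robot, and variables do not carry over. Pictures are saved under pics/ and viewed, at most 10 in all, crops included, and the job is handed in when it is done.

Besides the shell and the picture viewer there is one more tool, called after "Emit:" in YAML: its name, and indented under it one key for each argument. send_rows: Moves the arm, as the interface text tells. Scaled input: -1 to 1 covers 50 cm each way for a shift and 45 degrees each way for a turn. Its arguments: {"type":"object","properties":{"series":{"type":"array"},"grip":{"type":"number"},"grip_force":{"type":"number"}},"required":["series"]}

```bash
mkdir -p pics; ls; python3 - <<'E'
from rig import *
import rig,cv2
print(grip_point_offset, read_state())
for n in("top","side"):
    c=camera(n); cv2.imwrite(f"pics/{n}0.png",c["color"]); print(n,c["fov_y"],c["cx"],c["cy"],c["extrinsics"].tolist() if hasattr(c["extrinsics"],'tolist') else c["extrinsics"], [k for k in c])
E
```

```text
pics
0.0187 {'time_s': 0.0, 'qpos': array([ 1.17679528,  0.53717433, -0.00447049,  1.53885173,  0.00261799,
        1.06731587, -0.07120955]), 'dq': array([-4.48464674e-04,  1.84919024e-03, -2.08715790e-03, -1.34128261e-03,
       -5.70834647e-04, -5.27773704e-05,  1.47965759e-04]), 'effort': array([ 9.99681215e-04, -5.70977712e+01,  9.90973637e-01, -2.51600343e+01,
       -5.63668914e-02,  1.79958710e-02,  1.62851838e-04]), 'tool_pos': array([ 0.20907439, -0.61480741,  0.23784184]), 'eef_rot': array([-8.47343466e-04,  9.86589944e-01,  1.63216182e-01, -2.04727755e-04]), 'wrist_force': array([-0.16500537, -0.37421116, -0.72124759]), 'torque': array([-0.04210604,  0.01317467,  0.01326068]), 'finger_force': 0.0, 'grip_width': 0.08849037459330772}
top 49.128137334427514 320.0860601472493 203.38964776387718 [[-0.010879641036967437, -0.9996858501917507, -0.02257951144961616, 0.010801005122738933], [0.9829013107795161, -0.014842383469737768, 0.18353396666787986, -0.5000751360318746], [-0.1838114432749385, -0.020196647725151565, 0.9827540123254903, -1.2300132738469347], [0.0, 0.0, 0.0, 1.0]] ['color', 'fov_y', 'cx', 'cy', 'extrinsics']
side 54.75596538043156 313.48183378802264 203.97903217280307 [[-0.9075511403209845, -0.419941076911316, -0.0006477844124643531, 0.4255364447246687], [0.28361412215930626, -0.6140657609623639, 0.7365366731708062, -0.22772711927091355], [-0.30969978594420594, 0.6682609768168998, 0.676397301480303, -1.1975579996055592], [0.0, 0.0, 0.0, 1.0]] ['color', 'fov_y', 'cx', 'cy', 'extrinsics']
```

View pics/top0.png

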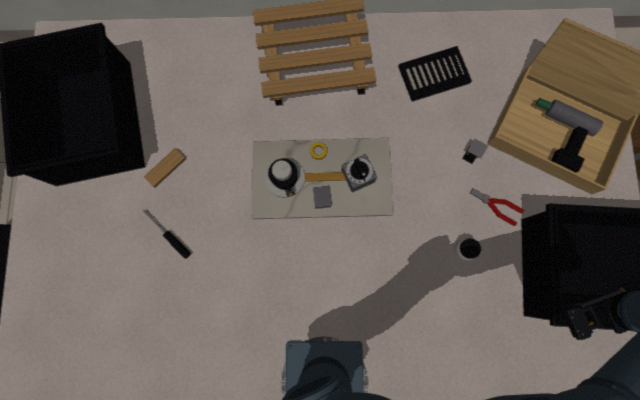

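View pics/side0.png

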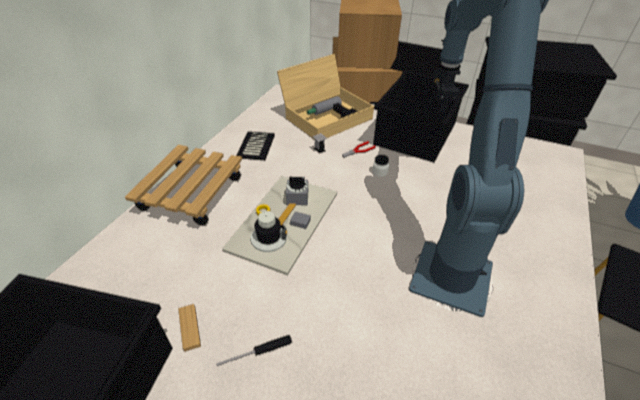

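The top view shows the pot (cap at about 283,172), the knob box (360,170), the yellow tape (318,151) and the grey block (322,197). In the side view the cap is at about (266,217) and the knob at about (297,184).

```bash
cat > h.py <<'E'
import numpy as np,cv2
from rig import *
from scipy.spatial.transform import Rotation as R
def ray(c,u,v):
    f=200/np.tan(np.radians(c["fov_y"]/2)); E=np.array(c["extrinsics"])
    d=np.array([(u-c["cx"])/f,-(v-c["cy"])/f,-1]); 
    return -E[:3,:3].T@E[:3,3], E[:3,:3].T@(d/np.linalg.norm(d))
def plane(o,d,z): return o+d*(z-o[2])/d[2]
def tri(a,b):
    A=[];y=[]
    for o,d in(a,b):
        P=np.eye(3)-np.outer(d,d);A.append(P);y.append(P@o)
    x=np.linalg.lstsq(np.vstack(A),np.hstack(y),rcond=None)[0]
    return x,[np.linalg.norm(P@x-q) for P,q in zip(A,y)]
def rot(q): return R.from_quat(np.roll(q,-1))
def wray(c,s,u,v):
    f=200/np.tan(np.radians(c["fov_y"]/2)); x,y=u-c["cx"],v-c["cy"]; r=np.hypot(x,y); t=r/f
    d=np.array([np.sin(t)*x/max(r,1e-9),-np.sin(t)*y/max(r,1e-9),-np.cos(t)]); H=np.array(c["hand_eye"]); Q=rot(s["eef_rot"]).as_matrix()
    return Q@H[:3,3]+s["tool_pos"], Q@H[:3,:3]@d
def wpix(c,s,p):
    f=200/np.tan(np.radians(c["fov_y"]/2)); H=np.array(c["hand_eye"]); Q=rot(s["eef_rot"]).as_matrix()
    q=H[:3,:3].T@(Q.T@(np.array(p)-s["tool_pos"])-H[:3,3]); r=np.hypot(q[0],q[1]); t=np.arctan2(r,-q[2])
    return c["cx"]+f*t*q[0]/r, c["cy"]-f*t*q[1]/r
def move(s,p,yaw=None):
    "shift in tool axes (unit rows) for target p; turn so tool y dir is at world yaw"
    Q=rot(s["eef_rot"]); return Q.inv().apply(np.array(p)-s["tool_pos"])/.5
E
python3 - <<'E'
from h import *
t=camera("top");s=camera("side")
print("cap",tri(ray(t,283,172),ray(s,266,217)))
print("knob",tri(ray(t,360,170),ray(s,297,183)))
for n,c,(x,y) in(("t",t,(252,135)),("s",s,(225,165))):
    im=c["color"][y:y+90,x:x+145]if n=="t" else c["color"][y:y+110,x:x+120]
    cv2.imwrite(f"pics/{n}c.png",cv2.resize(im,None,fx=5,fy=5,interpolation=2))
w=camera("wrist"); print(w["hand_eye"],w["fov_y"],w["cx"],w["cy"])
st=read_state();print(rot(st["eef_rot"]).as_matrix().round(3))
E
```

```text
cap (array([0.58156659, 0.10688539, 0.11681403]), [np.float64(0.0037697354441720353), np.float64(0.0037697354441720344)])
knob (array([ 0.58594226, -0.11124021,  0.09343779]), [np.float64(0.0002634185650078688), np.float64(0.00026341856500891223)])
[[-9.76772854e-04  9.62360930e-01  2.71772857e-01  6.93281378e-02]
 [ 9.99999414e-01  1.06689492e-03 -1.83850965e-04 -1.33328308e-05]
 [-4.66884065e-04  2.71772518e-01 -9.62361408e-01 -1.45571223e-01]
 [ 0.00000000e+00  0.00000000e+00  0.00000000e+00  1.00000000e+00]] 65.70646984690485 321.5093736899305 197.99315274937226
[[ 0.947  0.322 -0.   ]
 [ 0.322 -0.947  0.001]
 [-0.    -0.001 -1.   ]]
```

View pics/tc.png

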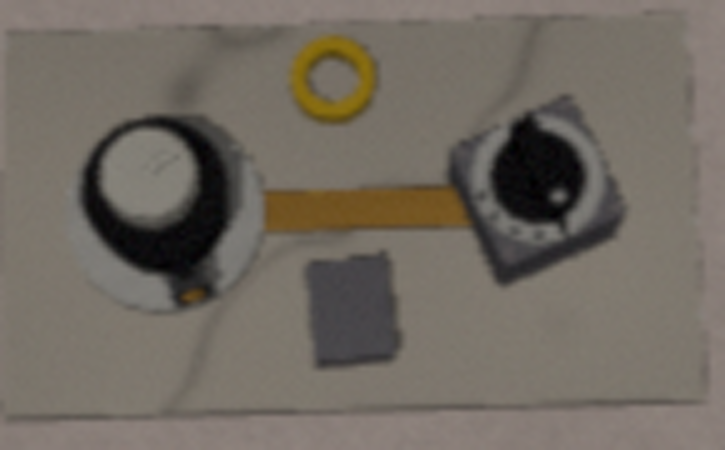

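The crop shows the pot's lug pointing towards the robot (down in the picture), the cap's rib pointing up and to the right, and the knob's pointer pointing down and slightly right at home, with the pips running clockwise (to the left). I'll go above the pot.

Emit:
send_rows:
  series:
    - [[0,0,-0.12,0,0,0],[0,0,-0.24,0,0,0],[0.08,-0.08,-0.24,0,0,0],[0.16,-0.16,-0.24,0,0,0],[0.24,-0.24,-0.24,0,0,0]]
  grip: 1

```text
time_s: 0.88
tool_pos: [0.2849, -0.4614, 0.3588]
eef_rot: [0.0, 0.987, 0.163, 0.0]
wrist_force: [-0.1, 0.2, 1.4]
grip_width: 0.088
finger_force: 0.0
```

Emit:
send_rows:
  series:
    - [[0.08,-0.08,0,0,0,0],[0.16,-0.16,0,0,0,0],[0.24,-0.24,0,0,0,0],[0.32,-0.32,0,0,0,0],[0.4,-0.4,0,0,0,0]]

```text
time_s: 1.5
tool_pos: [0.4097, -0.2077, 0.3589]
eef_rot: [0.0, 0.987, 0.163, 0.0]
wrist_force: [0.5, -0.5, -0.4]
grip_width: 0.0883
finger_force: 0.0
```

Emit:
send_rows:
  series:
    - [[0.08,-0.08,0,0,0,0],[0.16,-0.16,0,0,0,0],[0.24,-0.24,0,0,0,0],[0.32,-0.32,0,0,0,0],[0.4,-0.4,0,0,0,0]]

```text
time_s: 2.12
tool_pos: [0.5347, 0.0458, 0.3588]
eef_rot: [0.0, 0.987, 0.163, 0.0]
wrist_force: [0.7, -0.8, -0.1]
grip_width: 0.0886
finger_force: 0.0
```

Emit:
send_rows:
  series:
    - [[0.06,-0.04,0.06,0,0,-0.2],[0.126,-0.086,0.14,0,0,-0.4],[0.126,-0.086,0.24,0,0,-0.6],[0.126,-0.086,0.26,0,0,-0.8],[0.126,-0.086,0.26,0,0,-1]]

```text
time_s: 2.75
tool_pos: [0.579, 0.1051, 0.227]
eef_rot: [-0.001, 0.848, 0.531, -0.001]
wrist_force: [0.6, 0.6, 0.2]
grip_width: 0.0879
finger_force: 0.0
```

```bash
python3 - <<'E'
from h import *
s=read_state(); print(s["qpos"].round(3),s["tool_pos"],rot(s["eef_rot"]).as_matrix().round(3))
w=camera("wrist"); cv2.imwrite("pics/w1.png",w["color"])
print(wpix(w,s,(.582,.107,.115)))
E
```

```text
[ 0.203  0.524 -0.63   1.688  0.347  1.047 -0.992] [0.5790489  0.10512369 0.22701377] [[ 0.437  0.9   -0.003]
 [ 0.9   -0.437 -0.   ]
 [-0.002 -0.002 -1.   ]]
(np.float64(324.36557636810767), np.float64(190.69355711222917))
```

View pics/w1.png

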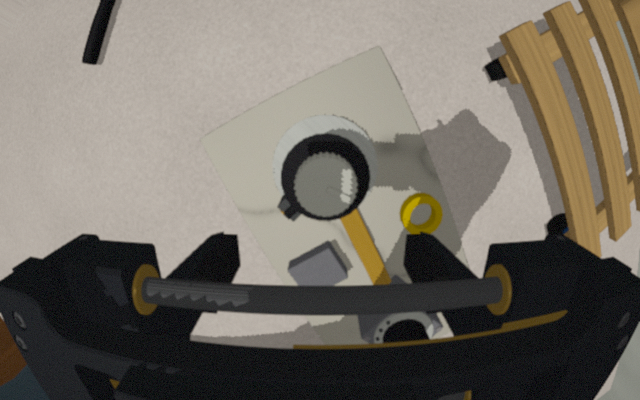

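The wrist view shows the cap at about (327,185), the lug at (289,208) and the tape at (421,213). The prediction was (324,191), so the estimate is fair. Next I'll fit the cap circle and zoom in for the rib.

```bash
python3 - <<'E'
from h import *
s=read_state(); w=camera("wrist"); im=w["color"]
x,y=270,120
cv2.imwrite("pics/w1c.png",cv2.resize(im[y:y+110,x:x+120],None,fx=5,fy=5,interpolation=2))
g=cv2.cvtColor(im,6); m=((g>70)*255).astype(np.uint8)
k=np.zeros_like(m); cv2.circle(k,(327,180),38,255,-1)
c=max(cv2.findContours(m&k,0,1)[0],key=cv2.contourArea); print(cv2.minEnclosingCircle(c),cv2.contourArea(c))
for z in(.105,.115,.125): print(z,plane(*wray(w,s,325,184),z))
E
```

```text
((324.6721496582031, 184.2863311767578), 32.375823974609375) 3091.5
0.105 [0.58462379 0.10975522 0.105     ]
0.115 [0.58555184 0.1119219  0.115     ]
0.125 [0.58647989 0.11408857 0.125     ]
```

View pics/w1c.png

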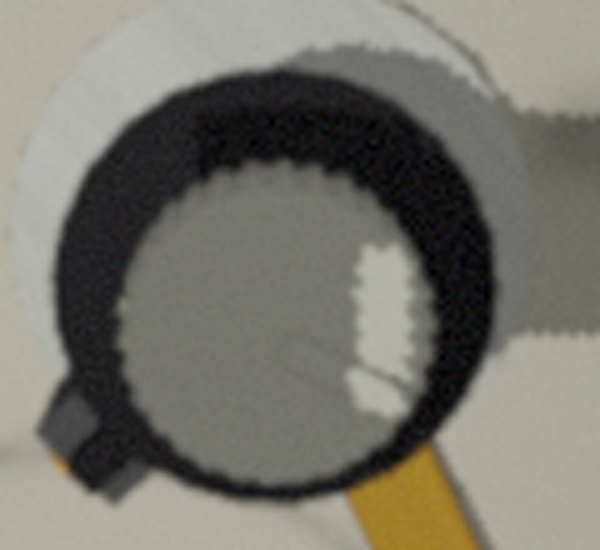

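The zoom shows the rib running from about crop (290,350) to (410,395), and the lug's end at about crop (60,440).

```bash
python3 - <<'E'
from h import *
s=read_state(); w=camera("wrist"); t=camera("top"); sd=camera("side")
g=t["color"]; hsv=cv2.cvtColor(g,40)
# cap in top view: crop coords -> full px
f=lambda a,b:(270+a/5,120+b/5); F=lambda a,b:(252+a/5,135+b/5)
# top disc centre: widest horizontal/vertical extents
print("wrist disc vs top disc", tri(wray(w,s,*f(277,319)),ray(t,*F(149,172))))
o,d=wray(w,s,*f(277,319)); print("cam",o)
zt=.117; C=plane(o,d,zt); print("C",C)
P=plane(*wray(w,s,*f(408,393)),zt+.003); L=plane(*wray(w,s,*f(62,435)),zt-.037)
for n,p in(("rib",P),("lug",L)):
    v=(p-C)[:2]; print(n,p,np.hypot(*v)*1000,np.degrees(np.arctan2(v[1],v[0])))
for zt in (.105,.11,.115,.12): print(zt,"knob top centre(top view)",plane(*ray(t,*F(540,172)),zt), "knob dot", plane(*ray(t,*F(558,195)),zt))
E
```

```text
wrist disc vs top disc (array([0.58644808, 0.11034248, 0.11072498]), [np.float64(0.0008974581621400327), np.float64(0.0008974581621403816)])
cam [0.61025837 0.16761606 0.37373509]
C [0.58644213 0.11237654 0.117     ]
rib [0.60113473 0.09149978 0.12      ] 25.528648284522152 -54.86297040143959
lug [0.53405377 0.10207122 0.08      ] 53.392318874876764 -168.87142251226194
0.105 knob top centre(top view) [ 0.58487576 -0.11035862  0.105     ] knob dot [ 0.57136764 -0.12008525  0.105     ]
0.11 knob top centre(top view) [ 0.5835406  -0.10998695  0.11      ] knob dot [ 0.57008896 -0.1196729   0.11      ]
0.115 knob top centre(top view) [ 0.58220544 -0.10961527  0.115     ] knob dot [ 0.56881028 -0.11926056  0.115     ]
0.12 knob top centre(top view) [ 0.58087028 -0.1092436   0.12      ] knob dot [ 0.5675316  -0.11884821  0.12      ]
```

Checks hold: the rib radius comes out at 25.5 mm (25 given) and the lug at 53.4 mm (53 given). The rib azimuth is -55° and the lug's -169°, so the cap needs 114° clockwise. Descending.

Emit:
send_rows:
  series:
    - [[0.017,0.007,0.1,0,0,0],[0.017,0.007,0.18,0,0,0],[0.017,0.007,0.24,0,0,0],[0.017,0.007,0.278,0,0,0],[0.017,0.007,0.278,0,0,0]]

```text
time_s: 3.62
tool_pos: [0.5863, 0.1112, 0.089]
eef_rot: [-0.0, 0.849, 0.528, -0.001]
wrist_force: [0.0, -0.8, 0.1]
grip_width: 0.0882
finger_force: 0.0
```

Emit:
send_rows:
  series:
    - [[0,0,0,0,0,0],[0,0,0,0,0,0],[0,0,0,0,0,0],[0,0,0,0,0,0],[0,0,0,0,0,0]]
  grip: 0.4
  grip_force: 25

```text
time_s: 4.25
tool_pos: [0.5858, 0.1121, 0.09]
eef_rot: [-0.001, 0.849, 0.528, -0.001]
wrist_force: [-5.1, 0.2, 5.9]
grip_width: 0.0512
finger_force: 25.0
```

Emit:
send_rows:
  series:
    - [[0,0,0,0,0,0.2],[0,0,0,0,0,0.4],[0,0,0,0,0,0.6],[0,0,0,0,0,0.8],[0,0,0,0,0,1]]

```text
time_s: 4.88
tool_pos: [0.5864, 0.1115, 0.0901]
eef_rot: [0.0, 0.987, 0.161, -0.0]
wrist_force: [-2.7, -1.3, 3.0]
grip_width: 0.0514
finger_force: 25.0
```

```bash
python3 - <<'E'
from h import *
s=read_state(); print(s["qpos"].round(3),s["tool_pos"],s["torque"],s["wrist_force"],rot(s["eef_rot"]).as_matrix().round(3)[0])
w=camera("wrist"); cv2.imwrite("pics/w2.png",w["color"])
E
```

```text
[-0.007  0.668 -0.352  1.765  0.314  0.765 -1.766] [0.58644973 0.11145823 0.09005453] [0.07602653 0.7049121  0.12056611] [-2.73350611 -1.330349    2.97021522] [ 0.948  0.318 -0.001]
```

View pics/w2.png

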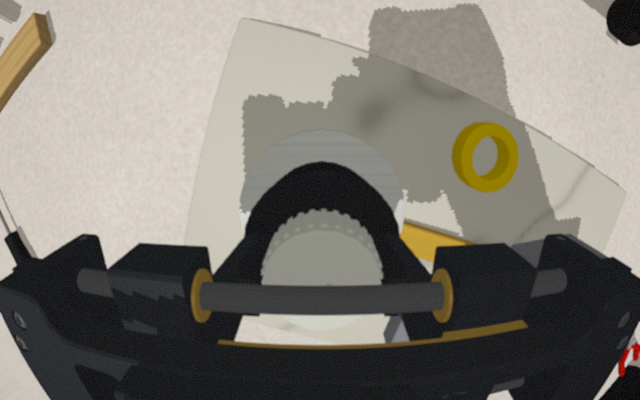

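The cap is held centrally between the fingers and turning (torque 0.12 N m, as expected). Clockwise lowers joint 7, so I'll turn 45° more, regrasp, and finish.

Emit:
send_rows:
  series:
    - [[0,0,0,0,0,0.2],[0,0,0,0,0,0.4],[0,0,0,0,0,0.6],[0,0,0,0,0,0.8],[0,0,0,0,0,0.95]]

```text
time_s: 5.55
tool_pos: [0.5864, 0.1106, 0.09]
eef_rot: [0.001, 0.978, -0.208, -0.0]
wrist_force: [-4.1, -2.6, 6.5]
grip_width: 0.051
finger_force: 25.0
```

Emit:
send_rows:
  series:
    - [[0,0,0,0,0,0],[0,0,0,0,0,0],[0,0,0,0,0,0],[0,0,0,0,0,0]]
  grip: 0.95

```text
time_s: 6.05
tool_pos: [0.5869, 0.1115, 0.0897]
eef_rot: [-0.0, 0.978, -0.207, 0.0]
wrist_force: [-0.1, 0.2, -0.1]
grip_width: 0.0837
finger_force: 0.0
```

```bash
python3 - <<'E'
from h import *
s=read_state(); print(s["qpos"].round(3),s["tool_pos"],s["grip_width"],s["torque"],s["wrist_force"],rot(s["eef_rot"]).as_matrix().round(3)[:2])
E
```

```text
[-0.14   0.647 -0.168  1.773  0.151  0.734 -2.375] [0.58694372 0.11148204 0.08965543] 0.08373024495713557 [ 0.01291524 -0.04762555  0.00806395] [-0.06999795  0.24937663 -0.05416906] [[ 0.914 -0.405  0.   ]
 [-0.405 -0.914  0.   ]]
```

Emit:
send_rows:
  series:
    - [[0,0,0,0,0,-0.2],[0,0,0,0,0,-0.4],[0,0,0,0,0,-0.6],[0,0,0,0,0,-0.8],[0,0,0,0,0,-1]]

```text
time_s: 6.68
tool_pos: [0.5869, 0.1114, 0.0897]
eef_rot: [-0.0, 0.983, 0.185, 0.0]
wrist_force: [-0.6, 0.1, 0.3]
grip_width: 0.0836
finger_force: 0.0
```

Emit:
send_rows:
  series:
    - [[0,0,0,0,0,0],[0,0,0,0,0,0],[0,0,0,0,0,0],[0,0,0,0,0,0],[0,0,0,0,0,0]]
  grip: 0.4

```text
time_s: 7.3
tool_pos: [0.5868, 0.1116, 0.0897]
eef_rot: [-0.0, 0.983, 0.182, 0.0]
wrist_force: [-0.2, 0.5, 0.7]
grip_width: 0.0513
finger_force: 25.0
```

Emit:
send_rows:
  series:
    - [[0,0,0,0,0,0.12],[0,0,0,0,0,0.24],[0,0,0,0,0,0.36],[0,0,0,0,0,0.46],[0,0,0,0,0,0.5]]

```text
time_s: 7.92
tool_pos: [0.587, 0.111, 0.0897]
eef_rot: [0.001, 1.0, -0.012, 0.0]
wrist_force: [3.7, -1.8, 0.4]
grip_width: 0.0514
finger_force: 25.0
```

```bash
python3 - <<'E'
from h import *
s=read_state(); print(s["qpos"].round(3),s["grip_width"],s["torque"],s["wrist_force"],rot(s["eef_rot"]).as_matrix().round(3)[:2])
E
```

```text
[-0.069  0.657 -0.266  1.768  0.24   0.748 -2.054] 0.05141162975616766 [-0.42664072 -0.79276723  0.90405201] [ 3.72803443 -1.79616745  0.44996203] [[ 1.    -0.024  0.   ]
 [-0.024 -1.    -0.001]]
```

The moment about z rose from 0.12 to 0.90 N m, so the cap is at the stop. I'll nudge it once, then release, rise and look.

Emit:
send_rows:
  series:
    - [[0,0,0,0,0,0.06],[0,0,0,0,0,0.06],[0,0,0,0,0,0.06]]

```text
time_s: 8.3
tool_pos: [0.5876, 0.1109, 0.0898]
eef_rot: [0.0, 0.999, -0.036, 0.001]
wrist_force: [3.6, -2.8, -1.6]
grip_width: 0.051
finger_force: 25.0
```

```bash
python3 - <<'E'
from h import *
s=read_state(); print(s["torque"],rot(s["eef_rot"]).as_matrix().round(3)[:2])
E
```

```text
[-0.46469649 -0.82460464  0.70067351] [[ 0.997 -0.072  0.001]
 [-0.072 -0.997 -0.   ]]
```

Emit:
send_rows:
  series:
    - [[0,0,0,0,0,0.0],[0,0,0,0,0,0],[0,0,0,0,0,0],[0,0,0,0,0,0]]
  grip: 0.95

```text
time_s: 8.8
tool_pos: [0.5866, 0.1116, 0.0897]
eef_rot: [-0.0, 0.999, -0.036, -0.0]
wrist_force: [-1.0, 0.1, -0.1]
grip_width: 0.0836
finger_force: 0.0
```

Emit:
send_rows:
  series:
    - [[0,0,-0.08,0,0,0],[0,0,-0.18,0,0,0],[0,0,-0.28,0,0,0],[0,0,-0.28,0,0,0]]

```text
time_s: 9.3
tool_pos: [0.5893, 0.1123, 0.2341]
eef_rot: [-0.001, 0.999, -0.036, 0.004]
wrist_force: [-0.3, 0.4, -0.2]
grip_width: 0.0838
finger_force: 0.0
```

```bash
python3 - <<'E'
from h import *
s=read_state(); w=camera("wrist"); print(s["tool_pos"],rot(s["eef_rot"]).as_matrix().round(3)[:2])
u,v=map(int,wpix(w,s,(.586,.111,.114))); print(u,v)
im=w["color"]; x,y=u-60,v-55
print(x,y);cv2.imwrite("pics/w3.png",cv2.resize(im[y:y+110,x:x+120],None,fx=5,fy=5,interpolation=2))
E
```

```text
[0.58933553 0.11229293 0.23407705] [[ 0.997 -0.073  0.008]
 [-0.073 -0.997  0.002]]
323 196
263 141
```

View pics/w3.png

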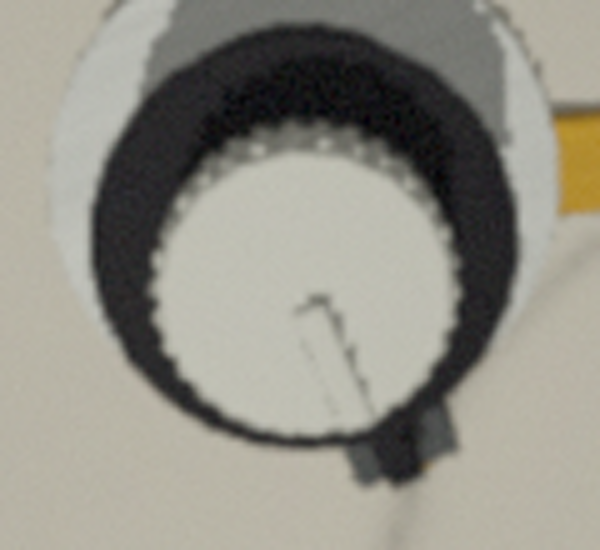

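The rib runs from about crop (308,298) to (355,425) and the lug is at about crop (402,475), so they look aligned. I'll check the numbers and work out the knob.

```bash
python3 - <<'E'
from h import *
s=read_state(); w=camera("wrist"); t=camera("top")
f=lambda a,b:(263+a/5,141+b/5)
zt=.115; C=plane(*wray(w,s,*f(306,297)),zt); print("C",C)
for n,p in(("rib",plane(*wray(w,s,*f(357,425)),zt+.002)),("ribmid",plane(*wray(w,s,*f(308,300)),zt+.002)),("lug",plane(*wray(w,s,*f(402,478)),zt-.037))):
    v=(p-C)[:2]; print(n,p,np.hypot(*v)*1000,np.degrees(np.arctan2(v[1],v[0])))
E
```

```text
C [0.58123733 0.10972121 0.115     ]
rib [0.55727556 0.10226388 0.117     ] 25.095386130863965 -162.71292440098162
ribmid [0.58124028 0.10938624 0.117     ] 0.3349847081618107 -89.49559200925056
lug [0.52981784 0.09294301 0.078     ] 54.087634675626624 -161.92847820849414
```

Aligned within 1°, so the cap is home. Now to above the knob.

Emit:
send_rows:
  series:
    - [[0.005,0.1,0,0,0,-0.2],[0.01,0.2,0,0,0,-0.4],[0.015,0.3,0,0,0,-0.6],[0.02,0.4,0,0,0,-0.8],[0.02,0.444,0,0,0,-0.87]]

```text
time_s: 10.07
tool_pos: [0.5791, -0.1147, 0.2276]
eef_rot: [-0.0, 0.954, 0.3, -0.002]
wrist_force: [-0.1, 0.1, -0.1]
grip_width: 0.0834
finger_force: 0.0
```

Emit:
send_rows:
  series:
    - [[0,0,0,0,0,0],[0,0,0,0,0,0]]

```text
time_s: 10.32
tool_pos: [0.5804, -0.1088, 0.2289]
eef_rot: [-0.001, 0.954, 0.301, -0.0]
wrist_force: [-1.5, 0.1, 0.8]
grip_width: 0.0832
finger_force: 0.0
```

```bash
python3 - <<'E'
from h import *
s=read_state(); w=camera("wrist"); print(s["qpos"].round(3),s["tool_pos"],rot(s["eef_rot"]).as_matrix().round(3)[:2])
u,v=map(int,wpix(w,s,(.583,-.11,.11))); print(u,v)
im=w["color"]; x,y=u-60,v-55
print(x,y);cv2.imwrite("pics/w4.png",cv2.resize(im[y:y+110,x:x+120],None,fx=5,fy=5,interpolation=2))
E
```

```text
[ 0.403  0.478 -0.396  1.692  0.209  1.015 -1.023] [ 0.58038156 -0.10875976  0.22885816] [[ 0.819  0.574 -0.001]
 [ 0.574 -0.819  0.001]]
324 190
264 135
```

View pics/w4.png

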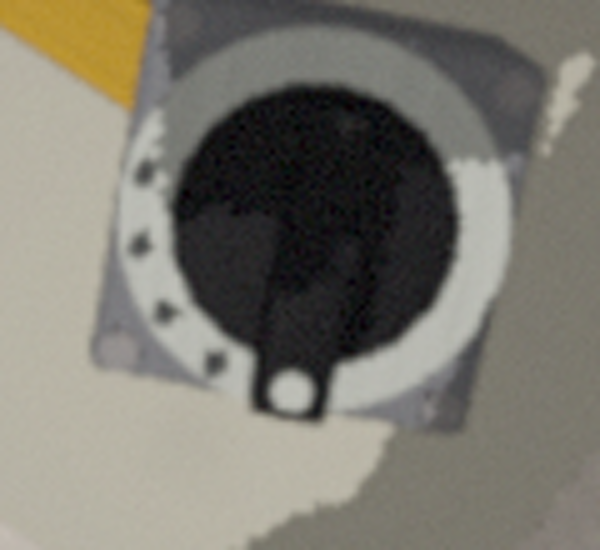

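The view shows the knob's disc centred at about crop (316,222), its pointer dot at (290,390), and pips at (215,362), (165,312), (138,244) and (145,170).

```bash
python3 - <<'E'
from h import *
s=read_state(); w=camera("wrist"); t=camera("top"); f=lambda a,b:(264+a/5,135+b/5)
print("dot tri",tri(wray(w,s,*f(290,390)),ray(t,252+558/5,135+195/5)))
im=w["color"]; g=im.max(2)
for zd in(.078,.082,.086):
    P=np.array([plane(*wray(w,s,*f(a,b)),zd)[:2] for a,b in((215,362),(165,312),(138,244),(145,170))])
    A=np.c_[2*P,np.ones(4)]; c=np.linalg.lstsq(A,(P**2).sum(1),rcond=None)[0]; ctr=c[:2]; r=np.sqrt(c[2]+ctr@ctr)
    D=np.array([plane(*wray(w,s,*f(a,b)),zd)[:2] for a,b in((173,222),(460,222),(316,84))]); dc=(D[0]+D[1])/2
    dot=plane(*wray(w,s,*f(290,390)),zd+.032)[:2]
    az=lambda p,c:np.degrees(np.arctan2(*(p-c)[::-1]))%360
    print(zd,"pipcirc",ctr,r,"disc",dc,np.linalg.norm(D[1]-D[0]),"pip az",[round(az(p,dc),1) for p in P],"dot",dot,np.linalg.norm(dot-dc),az(dot,dc))
E
```

```text
dot tri (array([ 0.56745732, -0.11837215,  0.1198297 ]), [np.float64(0.0004994434043956342), np.float64(0.0004994434043958622)])
0.078 pipcirc [ 0.58618176 -0.10952402] 0.03407019562180254 disc [ 0.58733758 -0.11028436] 0.0564326467157993 pip az [np.float64(179.9), np.float64(156.4), np.float64(132.2), np.float64(107.8)] dot [ 0.56467439 -0.11977193] 0.024568969493341534 202.71582860918838
0.082 pipcirc [ 0.58687202 -0.10897344] 0.03361087604484294 disc [ 0.58801226 -0.10972352] 0.05567184628762307 pip az [np.float64(179.9), np.float64(156.4), np.float64(132.2), np.float64(107.8)] dot [ 0.5657731  -0.11899992] 0.0240963015234498 202.64201019874352
0.086 pipcirc [ 0.58756228 -0.10842285] 0.033151556467864135 disc [ 0.58868693 -0.10916268] 0.054911045859446894 pip az [np.float64(179.9), np.float64(156.4), np.float64(132.2), np.float64(107.8)] dot [ 0.56687181 -0.11822791] 0.02362367515173569 202.56523796480545
```

The pips sit at 179.9, 156.4, 132.2 and 107.8° (24° apart, as they must be) and home is at about 203.5°. The knob axis is (0.587, -0.1095) and the disc z is about 0.083. I'll align across the bar and descend, staying 5 mm or more above the disc.

Emit:
send_rows:
  series:
    - [[0.01,0.009,0.08,0,0,0.15],[0.01,0.009,0.16,0,0,0.255],[0.01,0.009,0.22,0,0,0.255],[0.01,0.009,0.26,0,0,0.255],[0.01,0.009,0.274,0,0,0.255]]

```text
time_s: 11.1
tool_pos: [0.5871, -0.1108, 0.0919]
eef_rot: [-0.0, 0.979, 0.204, -0.001]
wrist_force: [-0.1, 0.7, 0.2]
grip_width: 0.0836
finger_force: 0.0
```

Emit:
send_rows:
  series:
    - [[0,0,0,0,0,0],[0,0,0,0,0,0]]
  grip: 0.45
  grip_force: 10

```text
time_s: 11.35
tool_pos: [0.5883, -0.1116, 0.0939]
eef_rot: [0.0, 0.979, 0.204, 0.001]
wrist_force: [-0.2, -0.3, 0.4]
grip_width: 0.0658
finger_force: 0.0
```

```bash
python3 - <<'E'
from h import *
s=read_state(); w=camera("wrist"); print(s["qpos"].round(3),s["tool_pos"],s["grip_width"],s["wrist_force"],rot(s["eef_rot"]).as_matrix().round(3)[:2])
cv2.imwrite("pics/w5.png",w["color"]); cv2.imwrite("pics/s5.png",cv2.resize(camera("side")["color"][130:240,235:355],None,fx=5,fy=5,interpolation=2))
E
```

```text
[ 0.332  0.656 -0.301  1.763  0.266  0.76  -1.265] [ 0.58825642 -0.11162887  0.09386135] 0.06584580511524443 [-0.17831595 -0.28821413  0.39385742] [[ 0.917  0.399  0.002]
 [ 0.399 -0.917 -0.   ]]
```

View pics/w5.png

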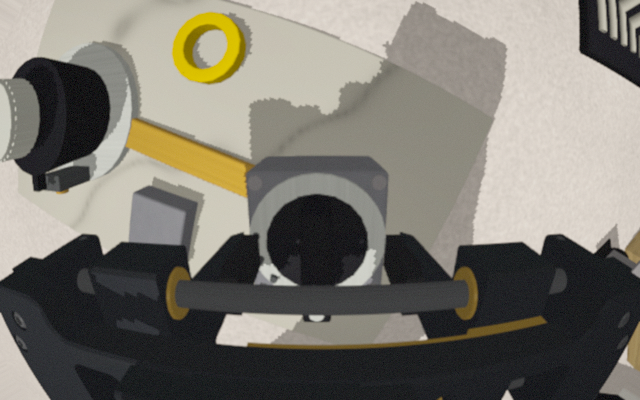

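The bar stands upright in the picture at about column 318, centred between the fingers. Closing.

Emit:
send_rows:
  series:
    - [[0,0,0,0,0,0],[0,0,0,0,0,0],[0,0,0,0,0,0],[0,0,0,0,0,0],[0,0,0,0,0,0]]
  grip: 0

```text
time_s: 12.08
tool_pos: [0.5865, -0.1096, 0.0927]
eef_rot: [-0.001, 0.979, 0.204, -0.001]
wrist_force: [-3.6, 3.9, 4.2]
grip_width: 0.014
finger_force: 10.0
```

Emit:
send_rows:
  series:
    - [[0,0,0,0,0,0],[0,0,0,0,0,0],[0,0,0,0,0,0],[0,0,0,0,0,0]]
  grip_force: 45

```text
time_s: 12.58
tool_pos: [0.5865, -0.1097, 0.0927]
eef_rot: [-0.001, 0.979, 0.204, -0.001]
wrist_force: [-4.1, 3.9, 3.9]
grip_width: 0.014
finger_force: 45.0
```

```bash
python3 - <<'E'
from h import *
s=read_state(); m=rot(s["eef_rot"]).as_matrix(); print(s["qpos"].round(3),s["tool_pos"],s["torque"],s["grip_width"],s["wrist_force"],np.degrees(np.arctan2(m[1,0],m[0,0])))
E
```

```text
[ 0.331  0.657 -0.303  1.765  0.265  0.761 -1.265] [ 0.58654934 -0.10965538  0.0926509 ] [0.91354321 0.6718135  0.09300435] 0.014027625488931064 [-4.08314865  3.85423604  3.90354937] 23.583736370274682
```

Gripped at 14.0 mm width. Turning 40° first.

Emit:
send_rows:
  series:
    - [[0,0,0,0,0,0.18],[0,0,0,0,0,0.36],[0,0,0,0,0,0.54],[0,0,0,0,0,0.72],[0,0,0,0,0,0.89]]

```text
time_s: 13.2
tool_pos: [0.5865, -0.1086, 0.0926]
eef_rot: [-0.001, 0.989, -0.145, -0.001]
wrist_force: [-4.5, 6.6, 4.7]
grip_width: 0.0137
finger_force: 45.0
```

```bash
python3 - <<'E'
from h import *
s=read_state(); m=rot(s["eef_rot"]).as_matrix(); print(s["qpos"].round(3),s["tool_pos"],s["torque"],s["grip_width"],s["wrist_force"],np.degrees(np.arctan2(m[1,0],m[0,0])))
E
```

```text
[ 0.203  0.64  -0.128  1.774  0.11   0.737 -1.843] [ 0.58646816 -0.10859642  0.09262847] [1.38533493 0.69606255 0.10271323] 0.01374390680204512 [-4.50522736  6.62555629  4.68980572] -16.671174418484462
```

Emit:
send_rows:
  series:
    - [[0,0,0,0,0,0.16],[0,0,0,0,0,0.32],[0,0,0,0,0,0.48],[0,0,0,0,0,0.62],[0,0,0,0,0,0.7]]

```text
time_s: 13.82
tool_pos: [0.5869, -0.1079, 0.0927]
eef_rot: [-0.001, 0.913, -0.407, -0.002]
wrist_force: [-2.0, 7.3, 2.7]
grip_width: 0.0138
finger_force: 45.0
```

Emit:
send_rows:
  series:
    - [[0,0,0,0,0,0],[0,0,0,0,0,0]]

```text
time_s: 14.08
tool_pos: [0.5869, -0.1079, 0.0926]
eef_rot: [-0.001, 0.914, -0.406, -0.002]
wrist_force: [-1.6, 7.2, 3.2]
grip_width: 0.0135
finger_force: 45.0
```

```bash
python3 - <<'E'
from h import *
s=read_state(); m=rot(s["eef_rot"]).as_matrix(); print(s["qpos"].round(3),s["tool_pos"],s["torque"],s["grip_width"],s["wrist_force"],np.degrees(np.arctan2(m[1,0],m[0,0])))
w=camera("wrist"); im=w["color"][180:320,220:420]
cv2.imwrite("pics/w6.png",cv2.resize(im,None,fx=4,fy=4,interpolation=2))
E
```

```text
[ 0.101  0.636  0.01   1.78  -0.014  0.728 -2.287] [ 0.58688559 -0.1078794   0.09263265] [1.63482718 0.51501826 0.06870013] 0.013536536177648285 [-1.59137548  7.23178457  3.17042707] -47.88100456977912
```

View pics/w6.png

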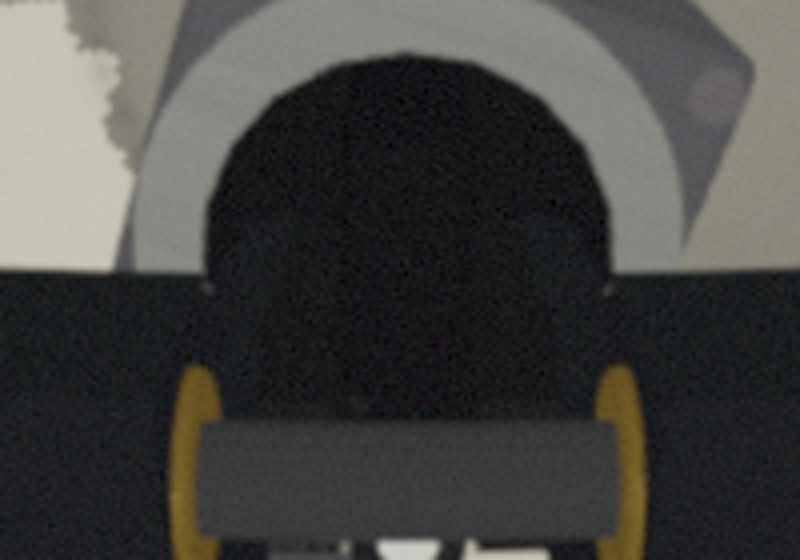

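The metal dot shows at full-image column 322, on the tool's axis (321.5), so the bar has followed the gripper: 71.5° turned of 72°. I'll add a hair and hold, to check that it stays.

Emit:
send_rows:
  series:
    - [[0,0,0,0,0,0.015],[0,0,0,0,0,0.015],[0,0,0,0,0,0.015],[0,0,0,0,0,0.015],[0,0,0,0,0,0.015]]

```text
time_s: 14.75
tool_pos: [0.5869, -0.1079, 0.0926]
eef_rot: [-0.001, 0.912, -0.411, -0.002]
wrist_force: [-3.1, 7.5, 3.6]
grip_width: 0.0137
finger_force: 45.0
```

Emit:
send_rows:
  series:
    - [[0,0,0,0,0,0],[0,0,0,0,0,0],[0,0,0,0,0,0],[0,0,0,0,0,0],[0,0,0,0,0,0]]

```text
time_s: 15.38
tool_pos: [0.5869, -0.1079, 0.0927]
eef_rot: [-0.001, 0.912, -0.411, -0.002]
wrist_force: [-2.8, 8.3, 4.5]
grip_width: 0.0132
finger_force: 45.0
```

```bash
python3 - <<'E'
from h import *
s=read_state(); m=rot(s["eef_rot"]).as_matrix(); print(s["time_s"],s["tool_pos"],s["grip_width"],s["finger_force"],np.degrees(np.arctan2(m[1,0],m[0,0])),abs(s["dq"]).max())
w=camera("wrist"); b=w["color"].min(2)[312:330,300:345]; y,x=np.where(b>140); print("dot col",300+x.mean() if len(x) else None, sorted(set(300+x)))
print(finish_job())
E
```

```text
15.375 [ 0.58692524 -0.10791038  0.09265847] 0.013235058553551853 45.003227619454265 -48.55824147167394 0.00109541442752255
dot col 332.16309012875536 [np.int64(315), np.int64(316), np.int64(317), np.int64(318), np.int64(319), np.int64(320), np.int64(321), np.int64(322), np.int64(323), np.int64(324), np.int64(325), np.int64(326), np.int64(327), np.int64(328), np.int64(329), np.int64(330), np.int64(331), np.int64(332), np.int64(333), np.int64(334), np.int64(335), np.int64(336), np.int64(337), np.int64(338), np.int64(339), np.int64(340), np.int64(341), np.int64(342), np.int64(343), np.int64(344)]
the job is handed in; nothing more can be done
None
```

The job is handed in at 15.4 s: the cap is against its stop with the rib within about 1° of the lug, and the gripper, turned 72.1° clockwise with the knob, holds it at the third stop with 45 N; my last camera check of the pointer was inconclusive, though the one just before it showed the bar aligned with the gripper.

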